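# Catch the falling lid of the instrument case and let it down shut

## Robot

A 6-joint arm with a two-finger parallel gripper is mounted at the origin on the work surface. World frame = base frame: x ahead of the robot, y to its left, z up, the work surface at z = 0. Lengths are in mm, angles in rad, forces in N, time in s.
With the tool pointing down it reaches from about 400 to 825 mm from the base axis. Payload 7 kg.
Tool frame: the origin (TCP) lies on the centre line of the jaws, within the pads' length; the fingertips stand env.tcp_to_tips ahead of it and the grasp point (between the pads) is the TCP (env.tcp_to_tips is the distance from the TCP to the fingertips, in mm); z points along the fingers, y is the direction in which the jaws open and shut (so a half turn about z gives the same grasp; the last joint's range is limited). The gripper opens to 88 mm and grips with 3 to 60 N. Pads are 19 mm wide; open, the fingers measure 130 mm over their backs; the gripper's body (78 mm by 193 mm) begins 47 mm behind the grasp point.
Start: joints at [-0.825, 0.359, 0.012, 0, -1.224, -0.288], TCP at [298.305, -605.483, 245.561] pointing down, gripper open.
Joint ranges: [-3.07, 3.07], [-1.43, 2.12], [-1.02, 1.25], [-3.03, 1.67], [-3.05, -0], [-3.03, 3.03]. Speed limits (rad/s): [2.39, 2.39, 3.01, 3.14, 3.14, 3.14].

## Interface

Orientations are given as a rotation vector (axis times angle).
In Python, from plant import env, vision gives the robot as it stands. The module is installed in compiled form; this text tells all that it offers.
- The arm moves only by the shell command python3 -m pendant 'ROWS' [FORCE]. ROWS is text: rows parted by semicolons, each of 7 numbers parted by spaces: the shift along the tool's x, y, z in units of 800 mm (1.0 is 800 mm), then the turn, a rotation vector about the tool's x, y, z in units of 90 degrees (1.0 is 90 degrees), then the opening, from -1 (shut) to 1 (fully open). In form: x y z ax ay az gripper; .... A call has exactly 8 rows; each row is the pose to reach, as a shift and turn from the pose commanded when the call began, along the tool's axes at that moment; what a row does not reach only later rows make up. A row lasts 1/8 s, in which the tool goes at most 62.5 mm and 10.7 degrees, less where a joint would pass 70% of its speed; a pose out of reach is approached as far as the arm can. A call with a number of a shift or a turn outside -1 to 1 is refused whole. A call with a gripper value outside its range is refused whole. The fingers move at their own pace and stop on an object; FORCE is the grip in N (left out, the last holds). Time passes only in rows, so rows that repeat a pose let the fingers close, or fill a call up. It gives the time, the measured TCP pose, the force and the opening at its end, in the units of the state.
- env.state(): the state, without advancing time (a new reading comes with each control period).
- vision.read_camera(name): name is "scene" or "top" or "wrist"; returns a dict with "color" (480x640x3 uint8, blue, green, red), "K" (3x3 intrinsics, pixels), "k1" (the pictures are not rectified: a ray, as slopes to the right and down, at radius r is drawn at 1 + k1 r^2 times it, then the intrinsics apply), "R" (3x3) and "t" (3): a world point X has camera coordinates R X + t; the wrist camera has in their place "hand_eye" (4x4, takes a point from camera to tool coordinates, whose origin is the TCP and whose axes are the flange's). Camera axes: x right, y down, z forward; pixel columns grow to the right and rows downward; lengths in mm; the calibration is good to about 2 mm. A picture is of the moment at which its call begins: read the wrist's pose just before it. There is no depth.
- env.job_done(): hands the job in, once; it reports no verdict.
The state is a dict: "t": time; "q": joint angles; "joint_velocities": joint speeds; "joint_efforts": joint torques, N m; "tcp_pos": TCP position; "eef_rot": TCP orientation; "force": force on the tool from outside, world axes, zero at the start; "ft_torque": the same for the moment, N m; "width": opening from 0.0 (shut) to 1.0 (fully open).
Only numpy, scipy, OpenCV 4.12 (cv2) and the standard library are available. Lean on these libraries where they do the work, as an engineer would, in place of code of your own. Each camera call takes 0.05 s, during which the arm holds its last target.

## Task

Shut the open instrument case without letting its lid bang: from behind, tip the lid forward with your fingers until it starts to fall freely by itself with nothing touching it, then get in front, catch it on your fingers from below and bring it to a stop while it is still clearly ajar. Let it down slowly on the fingers until it is fully shut, then draw the fingers away. Only push and support it, gently; nothing needs gripping or lifting, and leave everything else on the bench and in the case where it is.

Things in the scene. Friction and masses are not known exactly. Their poses are not given: they have to be found in the camera images.
- case: open-topped grey metal instrument case fixed on the bench, 170 mm deep (its x), 220 mm wide (its y), 100 mm high, walls 6 mm. Origin: centre of its underside. Its +x points from its front wall (at the robot's right) to its hinge side (at the robot's left); its yaw is 1.17 to 1.97. A dark foam bed 47 mm above the bench fills it.
- lid (a joint): lid angle, rad: 0 shut, pi/2 upright, grows as it opens; starts at 1.2 to 1.45, stop at 1.65. Stiff damped hinge: above about 1.1 the lid stays where it is put; once below a point between 1.1 and 0.98 it sinks by itself, ever faster: from 0.95 it takes 2 to 4 s to reach 0.4, then shuts at about 0.5 rad/s, a bang (over 0.25 rad/s near shut is too hard). A finger moves it with under 3 N.
- lid_hinge (a point): middle of the hinge line, on the lid's underside plane: 85 mm along +x from the case's centre, 100 mm above the bench. It stays put; its frame turns with the lid. The lid is a flat 0.5 kg plate, 200 mm from hinge to free edge, 220 mm wide, 10 mm thick; it falls to the robot's right (the case's -x).
- lid_lip (a point): middle of the lid's free edge on its underside, 200 mm from the hinge line. When shut the lid overhangs the case's front wall by 30 mm, 100 mm above the bench, so that a finger fits under it from the front.
- master_link: bystander: yellow oblong steel link lying flat, 124 by 70 mm, 14 mm thick, beside the case's +y wall (robot side); origin under its centre.
- chain_link: bystander: black steel chain link lying flat on the foam in the case, 68 by 40 mm, 12 mm thick; origin under its centre.
- shackle: bystander: yellow shackle lying flat with a steel pin, 75 by 68 mm, 14 mm thick, beside the case's -y wall (far side); origin under its middle.
- load_pin: bystander: plain steel pin standing on the foam in the case, 22 mm diameter, 50 mm high; origin under its centre.
- spray_can: bystander: dark upright can behind the case's hinge side, 56 mm diameter, 140 mm high; origin under its centre.
- tape_roll: bystander: brown tape roll lying flat, 96 mm diameter, 22 mm high, at the left; origin under its centre.
- wrench: bystander: steel wrench 170 mm long lying flat at the right; origin under its middle.

How it is judged:
By the outcome, as a careful person would: the job done as asked, in the order asked, and still so for the second after the job is handed in, with the robot touching nothing.
It also fails if it takes over 64 s, if anything falls off the work surface, if the arm or the gripper's body presses on something with over 40 N, if the wrist force passes 120 N, or if a joint passes its speed limit or range.

## Working session

There is one attempt and no reset: what is moved stays moved. The work goes in short steps, Python scripts to look and compute and a shell command to move; the robot and the scene stay as the last step left them, time stands still between calls to the robot, and variables do not carry over. Pictures are saved under pics/ and viewed, and the job is handed in when it is done.

```bash
mkdir -p pics; ls; python3 - <<'E'
from plant import env, vision
import cv2,numpy as np
s=env.state()
for k,v in s.items(): print(k,v)
print(env.tcp_to_tips)
for n in ["scene","top","wrist"]:
    r=vision.read_camera(n); cv2.imwrite(f"pics/a_{n}.png",r["color"])
    print(n,{k:np.round(v,4).tolist() for k,v in r.items() if k!="color"})
E
```

```text
pics
t 0.0
q [-8.24895854e-01  3.59414492e-01  1.10721532e-02 -3.63832571e-04
 -1.22408545e+00 -2.88107309e-01]
joint_velocities [-5.58481240e-04 -1.01562630e-04 -9.33732248e-05 -4.66539591e-04
 -7.56066276e-04  6.29324596e-04]
joint_efforts [ 7.18160645e-04 -5.82719135e+01  2.93056458e+01  6.99729368e+00
  6.92753209e-03 -1.71849083e-04]
tcp_pos [ 298.12034168 -605.09791993  244.60811962]
eef_rot [ 7.12531616e-01 -3.05919905e+00 -2.49295920e-03]
force [-0.34442336 -0.40760918  0.72496887]
ft_torque [-0.00508933 -0.05476009  0.01064359]
width 1.0005980169199888
19.0
scene {'K': [[466.4083, 0.0, 319.2488], [0.0, 466.4083, 239.8718], [0.0, 0.0, 1.0]], 'k1': -0.014, 'R': [[0.7844, 0.6202, 0.0098], [0.4319, -0.5348, -0.7262], [-0.4452, 0.5739, -0.6874]], 't': [-410.6044, -180.4848, 1545.5635]}
top {'K': [[452.5088, 0.0, 314.2661], [0.0, 452.5088, 236.4117], [0.0, 0.0, 1.0]], 'k1': -0.0147, 'R': [[0.0094, -1.0, -0.002], [-0.9857, -0.0089, -0.1685], [0.1685, 0.0035, -0.9857]], 't': [-52.7547, 552.8774, 1050.0758]}
wrist {'K': [[341.6696, 0.0, 317.9554], [0.0, 341.6696, 242.8407], [0.0, 0.0, 1.0]], 'k1': 0.0093, 'hand_eye': [[-0.0009, -0.9676, -0.2524, 67.6184], [1.0, -0.001, 0.0003, 0.5612], [-0.0005, -0.2524, 0.9676, -139.1196], [0.0, 0.0, 0.0, 1.0]]}
```

View pics/a_scene.png

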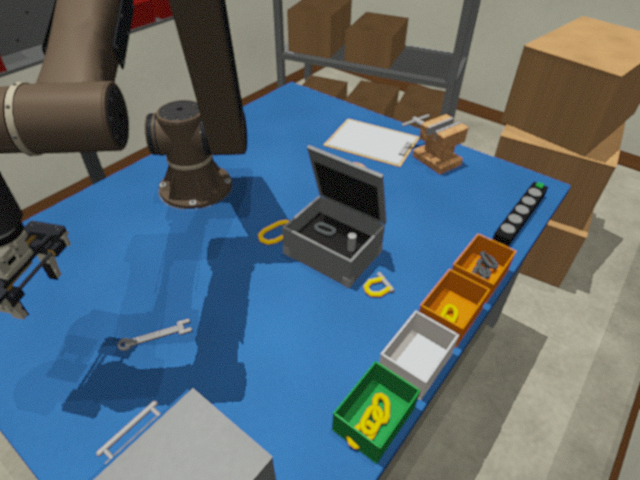

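View pics/a_top.png

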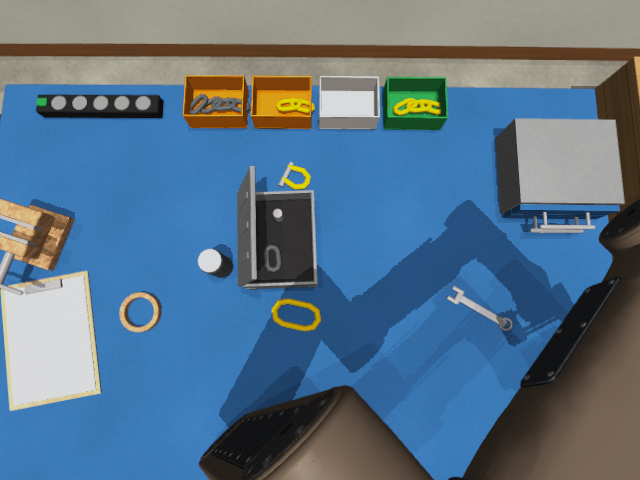

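View pics/a_wrist.png

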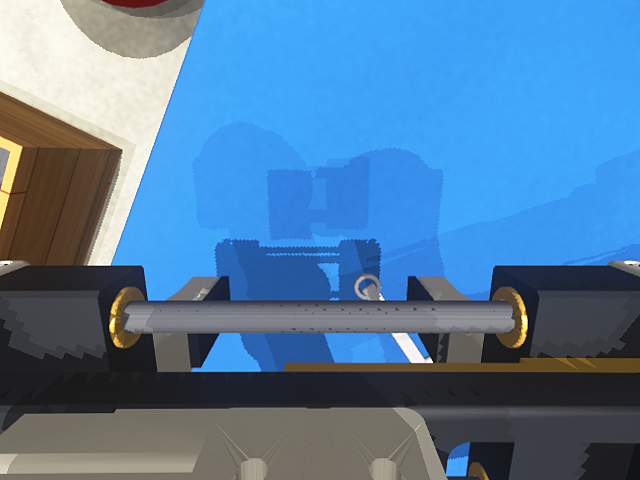

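The scene shows the case centred near (335,235) with its lid up. In the top view the case rim spans about (255..316, 191..287), with the lid standing at x≈245 and the can at (212,262). I'll zoom in to get the corners.

```bash
python3 - <<'E'
import cv2
a=cv2.imread("pics/a_top.png")[150:340,190:340]; cv2.imwrite("pics/a_topz.png",cv2.resize(a,None,fx=3.15,fy=3.15,interpolation=cv2.INTER_CUBIC) if 0 else cv2.resize(a,(450,570),interpolation=cv2.INTER_CUBIC))
a=cv2.imread("pics/a_scene.png")[130:310,240:420]; cv2.imwrite("pics/a_scz.png",cv2.resize(a,(540,540),interpolation=cv2.INTER_CUBIC))
E
```

```text
(no output)
```

View pics/a_topz.png

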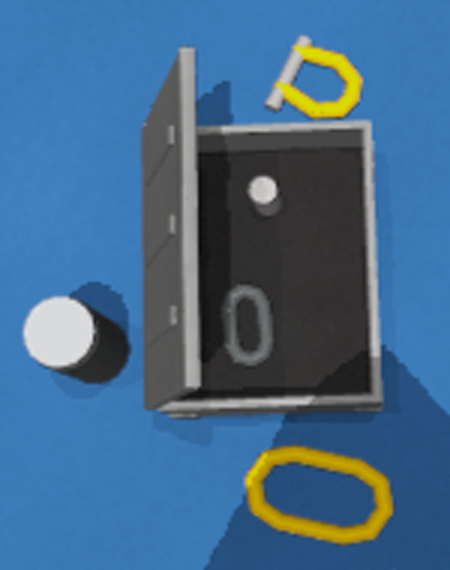

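View pics/a_scz.png

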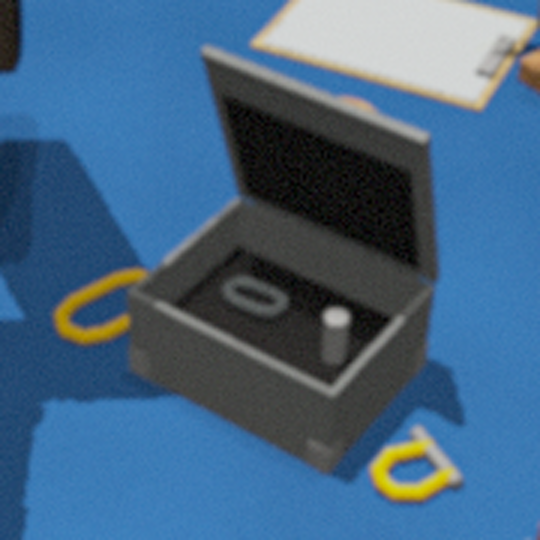

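Measured pixels, top view: front rim corners (313.3,190.7) and (317.3,286.0); free-edge underside corners (254.7,166) and (256.5,279.5); outer lid base corners (237.7,191.7) and (239,286.7). Scene view: lip corners (307.3,147) and (383.5,177); front rim corners (282.5,227) and (351.5,261).

```bash
cat > h.py <<'E'
import numpy as np,cv2
from plant import env,vision
from scipy.spatial.transform import Rotation as Rt
def ray(c,uv):
    K=c["K"];d=np.array([c["k1"],0,0,0,0.])
    p=cv2.undistortPoints(np.array([[uv]],float),np.array(K),d)[0,0]
    R=np.array(c["R"]);t=np.array(c["t"]);return -R.T@t, R.T@np.array([p[0],p[1],1.])
def onz(c,uv,z):
    o,d=ray(c,uv);return o+d*(z-o[2])/d[2]
def tri(c1,u1,c2,u2):
    o1,d1=ray(c1,u1);o2,d2=ray(c2,u2);d1/=np.linalg.norm(d1);d2/=np.linalg.norm(d2)
    s=np.linalg.lstsq(np.c_[d1,-d2],o2-o1,rcond=None)[0];a=o1+s[0]*d1;b=o2+s[1]*d2
    return (a+b)/2,np.linalg.norm(a-b)
def project(c,X):
    R=np.array(c["R"]);return cv2.projectPoints(np.array(X,float).reshape(-1,3),cv2.Rodrigues(R)[0],np.array(c["t"],float),np.array(c["K"]),np.array([c["k1"],0,0,0,0.]))[0][:,0]
E
python3 - <<'E'
from h import *
np.set_printoptions(precision=1,suppress=True)
T=vision.read_camera("top");S=vision.read_camera("scene")
f1=onz(T,(313.3,190.7),100);f2=onz(T,(317.3,286),100);print("front",f1,f2,np.linalg.norm(f1-f2))
g1=onz(S,(351.5,261),100);g2=onz(S,(282.5,227),100);print("frontS",g1,g2,np.linalg.norm(g1-g2))
print("lip",tri(T,(254.7,166),S,(383.5,177)),tri(T,(256.5,279.5),S,(307.3,147)))
print("hingeouter",onz(T,(237.7,191.7),105),onz(T,(239,286.7),105))
print("can",onz(T,(210,260.5),140),"master",onz(T,(296.3,315),7),"shackle",onz(T,(295,177),7),"tape",onz(T,(139,312),11),"pin",onz(T,(277,213),97))
E
```

```text
front [653.  -44.6 100. ] [430.5 -55.8 100. ] 222.8202002508708
frontS [657. -41. 100.] [439.3 -54.  100. ] 218.0851932429945
lip (array([652.1,  70.6, 289.4]), np.float64(7.707793888624692)) (array([431.5,  59.1, 290. ]), np.float64(4.39047715184538))
hingeouter [647.7 131.9 105. ] [426.9 120.6 105. ]
can [481.6 180.7 140. ] master [365.   -5.5   7. ] shackle [714.7   3.5   7. ] tape [368.3 378.9  11. ] pin [599.4  39.6  97. ]
```

The numbers agree: the front wall is 220 mm wide, the yaw is about 1.62, and the lid measures about 198 mm at 1.28 rad. Before touching anything I'll rehearse the front catching pose: tool pitched so the fingers point at the case, 30° below horizontal.

```bash
cat >> h.py <<'E'
YAW=1.621
u=np.array([np.cos(YAW),np.sin(YAW),0]);v=np.array([-np.sin(YAW),np.cos(YAW),0]);Z=np.array([0,0,1.])
HG=np.array([536.5,121,100.])
def target(c,h,tilt,w=0):   # c forward of hinge, h above hinge, tilt: deg below horizontal of the finger direction (90=down)
    t=np.radians(tilt);z=u*np.cos(t)-Z*np.sin(t);y=v;x=np.cross(y,z)
    return HG-c*u+h*Z+w*v,np.c_[x,y,z]
def rel(p,R,base=None):
    s=env.state(); p0=np.array(s["tcp_pos"]) if base is None else base[0]
    R0=Rt.from_rotvec(s["eef_rot"]).as_matrix() if base is None else base[1]
    return np.r_[R0.T@(p-p0)/800, Rt.from_matrix(R0.T@R).as_rotvec()/(np.pi/2)]
def show(base=None):
    s=env.state();d=np.array(s["tcp_pos"])-HG;R=Rt.from_rotvec(s["eef_rot"]).as_matrix()
    print("t %.2f c %.1f h %.1f w %.1f tilt %.1f yerr %.3f F %s q %s"%(s["t"],-d@u,d[2],d@v,np.degrees(np.arctan2(-R[2,2],R[:,2]@u)),np.linalg.norm(R[:,1]-v),np.round(s["force"],1),np.round(s["q"],2)))
E
python3 - <<'E'
from h import *
np.set_printoptions(precision=4,suppress=True)
show()
print(rel(*target(300,150,90)));print(rel(*target(300,150,60)));print(rel(*target(300,120,30)))
E
```

```text
t 0.25 c 713.4 h 145.1 w 274.4 tilt 90.0 yerr 1.099 F [ 0.4 -0.1 -1. ] q [-0.82  0.36  0.01 -0.   -1.22 -0.29]
[-0.5198  0.3385 -0.0059  0.0005  0.0002 -0.7405]
[-0.5198  0.3385 -0.0059 -0.1932 -0.2943 -0.7229]
[-0.5198  0.3385  0.0316 -0.3855 -0.5869 -0.6688]
```

```bash
python3 -m pendant '-0.065 0.042 0 -0.024 -0.037 -0.09 1;-0.13 0.085 0 -0.048 -0.074 -0.18 1;-0.195 0.127 0 -0.072 -0.11 -0.27 1;-0.26 0.17 0 -0.097 -0.147 -0.36 1;-0.325 0.212 0 -0.12 -0.184 -0.45 1;-0.39 0.254 0 -0.145 -0.22 -0.54 1;-0.455 0.296 0 -0.17 -0.257 -0.63 1;-0.52 0.338 0 -0.193 -0.294 -0.723 1'; python3 - <<'E'
from h import *
np.set_printoptions(precision=4,suppress=True)
show()
print(rel(*target(300,120,30)))
E
```

```text
t: 1.25
tcp_pos: [552.7, -177.5, 245.8]
eef_rot: [-1.984, 1.877, 0.53]
force: [1.0, -1.1, -0.4]
width: 0.999
t 1.25 c 298.9 h 145.8 w -1.2 tilt 60.0 yerr 0.005 F [ 1.  -1.1 -0.4] q [-0.31  0.37  0.12 -0.49 -1.52  0.44]
[ 0.0173  0.0016  0.0272  0.0011 -0.3331  0.003 ]
```

```bash
python3 -m pendant '0.005 0 0.007 0 -0.08 0 1;0.01 0 0.014 0 -0.16 0 1;0.015 0 0.02 0 -0.25 0 1;0.017 0.002 0.027 0 -0.333 0.003 1;0.017 0.002 0.027 0 -0.333 0.003 1;0.017 0.002 0.027 0 -0.333 0.003 1;0.017 0.002 0.027 0 -0.333 0.003 1;0.017 0.002 0.027 0 -0.333 0.003 1'; python3 - <<'E'
from h import *
np.set_printoptions(precision=4,suppress=True)
show()
print(rel(*target(225,-14,30)))
for n in ["top","scene"]: cv2.imwrite(f"pics/b_{n}.png",vision.read_camera(n)["color"])
E
```

```text
t: 2.25
tcp_pos: [550.8, -179.5, 221.6]
eef_rot: [-1.631, 1.554, 0.938]
force: [0.4, 0.3, -0.2]
width: 1.003
t 2.25 c 300.9 h 121.6 w 0.8 tilt 30.2 yerr 0.002 F [ 0.4  0.3 -0.2] q [-0.54  0.61  0.28 -0.85 -1.86  0.61]
[ 0.0987 -0.001   0.1672 -0.0008 -0.0026 -0.0008]
```

View pics/b_scene.png

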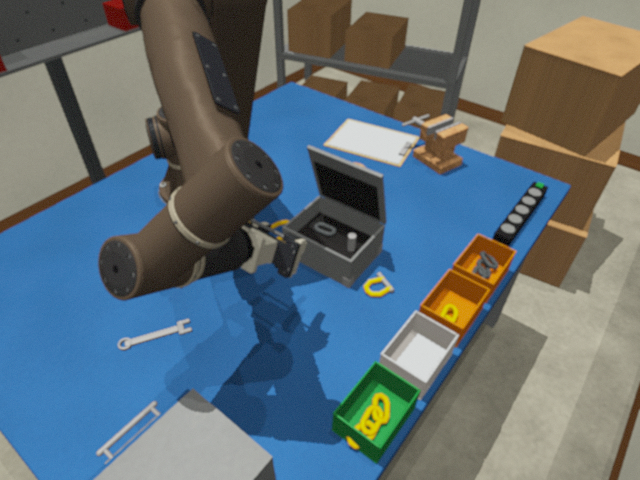

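View pics/b_top.png

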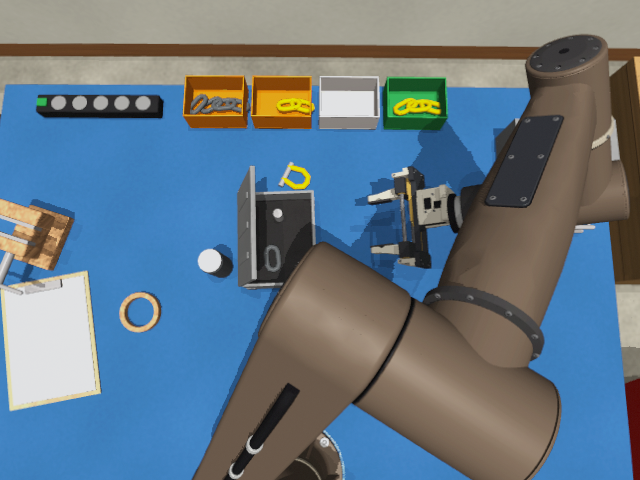

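The front pose is reachable, with the fingers at the right of the case (top view ≈(385,222)) and the lid clear at x≈250. I'll check the final low height too, still well in front.

```bash
python3 -m pendant '0.02 0 0.012 0 0 0 1;0.045 0 0.026 0 0 0 1;0.07 0 0.04 0 0 0 1;0.095 0 0.055 0 0 0 1;0.12 0 0.07 0 0 0 1;0.147 0 0.085 0 0 0 1;0.147 0 0.085 0 0 0 1;0.147 0 0.085 0 0 0 1'; python3 - <<'E'
from h import *
np.set_printoptions(precision=4,suppress=True)
show()
B=target(300,-14,30)
print(rel(*target(310,160,60)),rel(*target(0,290,60)),rel(*target(0,290,90)))
cv2.imwrite("pics/c_scene.png",vision.read_camera("scene")["color"])
E
```

```text
t: 3.35
tcp_pos: [550.3, -180.6, 84.5]
eef_rot: [-1.628, 1.555, 0.94]
force: [-0.5, -1.1, 0.0]
width: 0.998
t 3.35 c 301.9 h -15.5 w 1.4 tilt 30.1 yerr 0.004 F [-0.5 -1.1  0. ] q [-0.54  0.77  0.21 -0.81 -1.71  0.78]
[-0.1847 -0.0012 -0.1189 -0.0002  0.332  -0.0025] [-0.5197  0.0004  0.1348 -0.0002  0.332  -0.0025] [-0.5197  0.0004  0.1348  0.0005  0.6653 -0.0026]
```

View pics/c_scene.png

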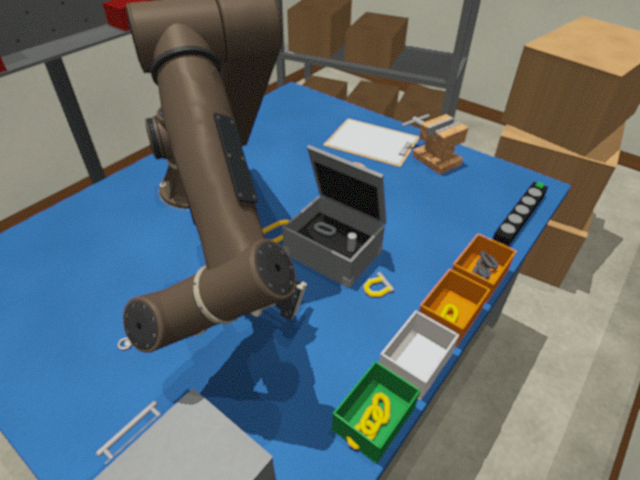

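The low pose is reachable too. Next, go up and over to behind the lid with the tool at 60° tilt.

```bash
python3 -m pendant '-0.062 0 -0.023 0 0.055 0 1;-0.125 0 -0.047 0 0.11 0 1;-0.187 0 -0.07 0 0.166 0 1;-0.25 0 -0.094 0 0.22 0 1;-0.312 0 -0.117 0 0.277 0 1;-0.374 0 -0.141 0 0.332 0 1;-0.41 0 -0.08 0 0.332 0 1;-0.445 0 -0.02 0 0.332 0 1'; python3 - <<'E'
from h import *
np.set_printoptions(precision=4,suppress=True)
show()
print(rel(*target(0,290,60)),rel(*target(5,210,60)))
E
```

```text
t: 4.4
tcp_pos: [542.6, -14.2, 403.0]
eef_rot: [-1.976, 1.885, 0.527]
force: [1.3, -0.0, 0.0]
width: 1.005
t 4.40 c 135.3 h 303.0 w 0.7 tilt 60.0 yerr 0.004 F [ 1.3 -0.   0. ] q [-0.05  0.15  0.19 -0.52 -1.65  0.07]
[-0.1383 -0.0002  0.0986 -0.0023  0.0001 -0.0014] [-0.0829 -0.0001  0.1821 -0.0023  0.0001 -0.0014]
```

```bash
python3 -m pendant '-0.04 0 0.025 0 0 0 1;-0.08 0 0.05 0 0 0 1;-0.12 0 0.08 0 0 0 1;-0.138 0 0.099 0 0 0 1;-0.125 0 0.12 0 0 0 1;-0.11 0 0.14 0 0 0 1;-0.095 0 0.16 0 0 0 1;-0.083 0 0.182 0 0 0 1'; python3 - <<'E'
from h import *
np.set_printoptions(precision=4,suppress=True)
show()
print(rel(*target(30,202,60)))
for n in ["scene","top"]: cv2.imwrite(f"pics/d_{n}.png",vision.read_camera(n)["color"])
E
```

```text
t: 5.4
tcp_pos: [536.8, 113.5, 305.6]
eef_rot: [-1.975, 1.889, 0.533]
force: [0.4, 0.1, 0.1]
width: 1.002
t 5.40 c 7.5 h 205.6 w 0.1 tilt 60.0 yerr 0.006 F [0.4 0.1 0.1] q [ 0.19  0.14 -0.03 -0.53 -1.35 -0.03]
[ 0.0266 -0.0002 -0.0101  0.0006  0.0001 -0.0036]
```

View pics/d_scene.png

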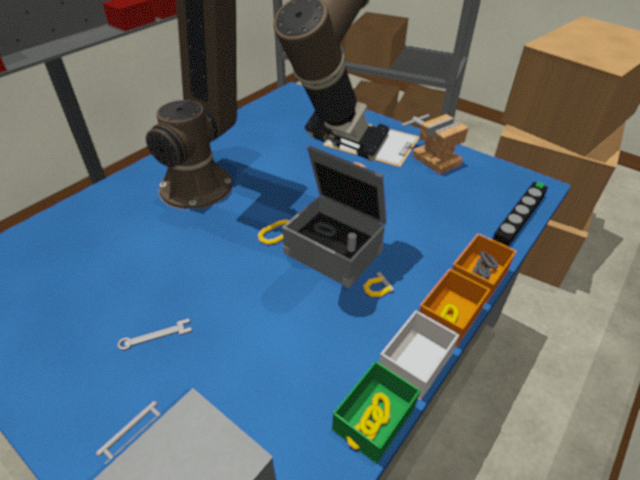

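View pics/d_top.png

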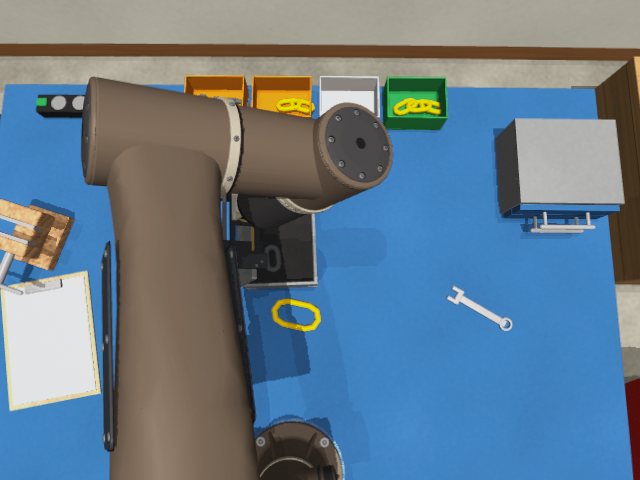

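The hand is behind the lid, fingers over the top edge; in the scene view the lid corners are still at (307,147) and (383,177). I'll push gently to about 1.15 rad, where the lid still stays put.

```bash
python3 -m pendant '0.012 0 -0.004 0 0 0 1;0.024 0 -0.008 0 0 0 1;0.032 0 -0.01 0 0 0 1;0.04 0 -0.012 0 0 0 1;0.048 0 -0.014 0 0 0 1;0.056 0 -0.016 0 0 0 1;0.064 0 -0.0185 0 0 0 1;0.0705 0 -0.0205 0 0 0 1'; python3 - <<'E'
from h import *
np.set_printoptions(precision=4,suppress=True)
show()
S=vision.read_camera("scene")
for th in (1.28,1.2,1.15,1.1,1.05,1.0,.9,.8):
    L=HG-u*200*np.cos(th)+Z*200*np.sin(th); print(th,project(S,[L-110*v,L+110*v]).ravel())
a=S["color"][120:300,260:440]; cv2.imwrite("pics/e.png",cv2.resize(a,(540,540),interpolation=cv2.INTER_CUBIC))
E
```

```text
t: 6.5
tcp_pos: [539.3, 57.1, 293.0]
eef_rot: [-1.977, 1.887, 0.534]
force: [0.4, 1.2, -0.1]
width: 0.998
t 6.50 c 64.0 h 193.0 w 0.4 tilt 60.0 yerr 0.005 F [ 0.4  1.2 -0.1] q [ 0.08  0.17 -0.03 -0.53 -1.39  0.07]
1.28 [380.6943 176.5408 305.6042 146.4835]
1.2 [377.231  181.4293 302.0595 150.8546]
1.15 [375.0746 184.6726 299.8867 153.7718]
1.1 [372.934  188.0478 297.7564 156.8205]
1.05 [370.8175 191.5431 295.6766 159.9904]
1.0 [368.733  195.146  293.6551 163.2704]
0.9 [364.6917 202.6223 289.8175 170.1146]
0.8 [360.8717 210.366  286.3007 177.2546]
```

View pics/e.png

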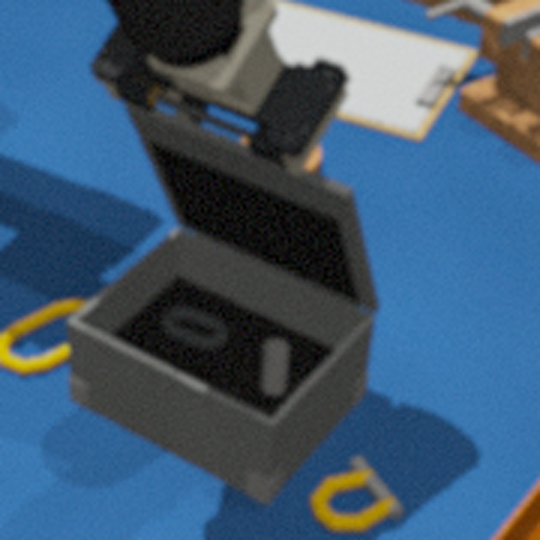

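Contact force is 1.2 N. The right lip corner at (377.3,182.7) gives θ≈1.17, as commanded. I'll push on past the balance point, to about 0.97.

```bash
python3 -m pendant '0.007 0 0.001 0 0 0 1;0.014 0 0.002 0 0 0 1;0.021 0 0.003 0 0 0 1;0.028 0 0.0035 0 0 0 1;0.034 0 0.004 0 0 0 1;0.04 0 0.005 0 0 0 1;0.046 0 0.006 0 0 0 1;0.0514 0 0.0064 0 0 0 1'; python3 - <<'E'
from h import *
show()
S=vision.read_camera("scene")
a=S["color"][120:300,260:440]; cv2.imwrite("pics/f.png",cv2.resize(a,(540,540),interpolation=cv2.INTER_CUBIC))
E
```

```text
t: 7.55
tcp_pos: [540.9, 24.2, 268.1]
eef_rot: [-1.977, 1.887, 0.533]
force: [0.5, 0.1, 1.4]
width: 1.001
t 7.55 c 96.9 h 168.1 w 0.5 tilt 60.0 yerr 0.004 F [0.5 0.1 1.4] q [ 0.02  0.2  -0.04 -0.54 -1.37  0.15]
```

View pics/f.png

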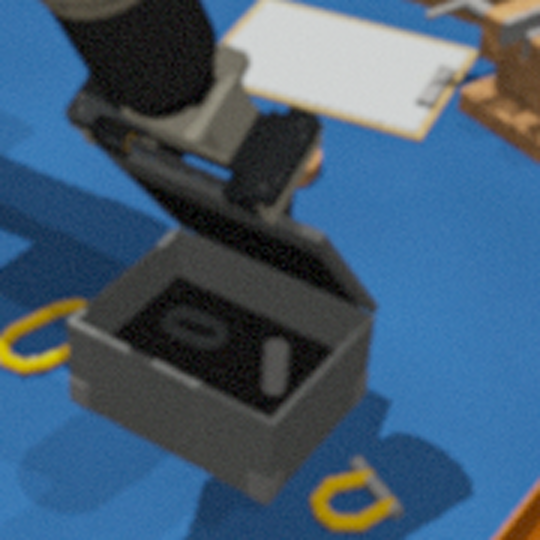

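The lip corner at (368,199) gives θ≈0.95, past the balance point. I'll let go and move to the front now.

```bash
python3 -m pendant '-0.048 0 -0.04 0 0 0 1;-0.004 0 -0.102 0 0 0 1;0.063 0 -0.14 0 0 0 1;0.135 0 -0.16 0 -0.11 0 1;0.207 0 -0.137 0 -0.22 0 1;0.2485 0 -0.077 0 -0.333 0 1;0.267 0 -0.02 0 -0.333 0 1;0.228 0 0.02 0 -0.333 0 1'; python3 - <<'E'
from h import *
np.set_printoptions(precision=4,suppress=True)
show()
S=vision.read_camera("scene")
for th in (.9,.8,.7,.6,.5,.4,.3):
    L=HG-u*200*np.cos(th)+Z*200*np.sin(th); print(th,project(S,[L-110*v,L+110*v]).ravel())
a=S["color"][120:300,240:420]; cv2.imwrite("pics/g.png",cv2.resize(a,(540,540),interpolation=cv2.INTER_CUBIC))
print(rel(*target(171,80,30)))
E
```

```text
t: 8.6
tcp_pos: [546.2, -126.8, 156.9]
eef_rot: [-1.617, 1.561, 0.951]
force: [0.8, 1.6, 1.3]
width: 0.996
t 8.60 c 247.9 h 56.9 w 2.7 tilt 29.7 yerr 0.014 F [0.8 1.6 1.3] q [-0.49  0.64  0.15 -0.86 -1.73  0.68]
0.9 [364.6917 202.6223 289.8175 170.1146]
0.8 [360.8717 210.366  286.3007 177.2546]
0.7 [357.3305 218.2607 283.1563 184.586 ]
0.6 [354.1195 226.1873 280.4282 192.001 ]
0.5 [351.2832 234.028  278.1519 199.3918]
0.4 [348.8574 241.669  276.3539 206.6529]
0.3 [346.8694 249.004  275.0507 213.6845]
[-0.0668 -0.0021  0.0634  0.0007  0.0044 -0.0067]
```

View pics/g.png

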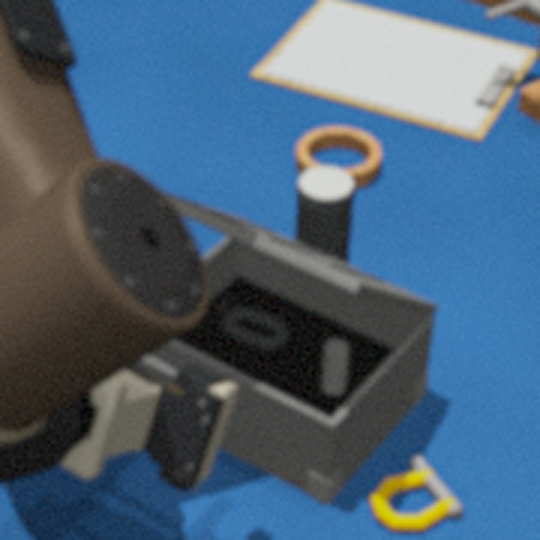

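The lip corner at (360,216) gives θ≈0.73: falling freely with nothing touching it. I'll slide the fingers under now, for a catch at about 0.48.

```bash
python3 -m pendant '-0.022 0 0.026 0 0 0 1;-0.044 0 0.052 0 0 0 1;-0.064 0 0.07 0 0 0 1;-0.064 0 0.07 0 0 0 1;-0.064 0 0.07 0 0 0 1;-0.064 0 0.07 0 0 0 1;-0.064 0 0.07 0 0 0 1;-0.064 0 0.07 0 0 0 1'; python3 - <<'E'
from h import *
np.set_printoptions(precision=4,suppress=True)
show()
S=vision.read_camera("scene")
a=S["color"][120:300,240:420]; cv2.imwrite("pics/i.png",cv2.resize(a,(540,540),interpolation=cv2.INTER_CUBIC))
show()
E
```

```text
t: 9.65
tcp_pos: [544.3, -51.8, 179.2]
eef_rot: [-1.626, 1.555, 0.942]
force: [0.0, -1.9, -1.7]
width: 0.999
t 9.65 c 173.0 h 79.2 w 0.9 tilt 30.0 yerr 0.005 F [ 0.  -1.9 -1.7] q [-0.4   0.56  0.07 -0.9  -1.66  0.64]
t 9.70 c 173.0 h 79.2 w 0.9 tilt 30.0 yerr 0.005 F [ 0.8 -1.  -2.7] q [-0.4   0.56  0.07 -0.9  -1.66  0.64]
```

View pics/i.png

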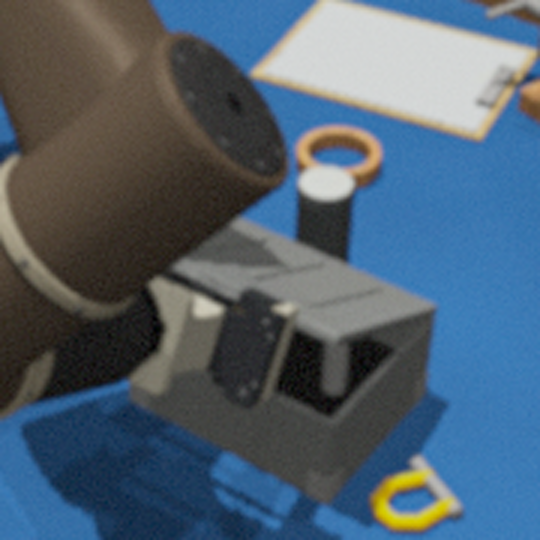

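Caught: the lip corner at (351,234) gives θ≈0.5, with about 2 to 3 N resting on the fingers. I'll hold a moment, then lower slowly.

```bash
python3 -m pendant '0 0 0 0 0 0 1;0 0 0 0 0 0 1;0 0 0 0 0 0 1;0 0 0 0 0 0 1;0.0032 0 0.0006 0 0 0 1;0.0065 0 0.0013 0 0 0 1;0.0098 0 0.0019 0 0 0 1;0.013 0 0.0026 0 0 0 1'; python3 -c "
from h import *
show()"
python3 -m pendant '0.0032 0 0.0006 0 0 0 1;0.0065 0 0.0013 0 0 0 1;0.0098 0 0.0019 0 0 0 1;0.013 0 0.0026 0 0 0 1;0.0162 0 0.0032 0 0 0 1;0.0195 0 0.0038 0 0 0 1;0.0228 0 0.0045 0 0 0 1;0.026 0 0.0051 0 0 0 1'; python3 - <<'E'
from h import *
np.set_printoptions(precision=4,suppress=True)
show()
S=vision.read_camera("scene")
a=S["color"][120:300,240:420]; cv2.imwrite("pics/j.png",cv2.resize(a,(540,540),interpolation=cv2.INTER_CUBIC))
E
```

```text
t: 10.7
tcp_pos: [544.3, -54.7, 169.3]
eef_rot: [-1.626, 1.554, 0.942]
force: [0.0, -0.9, -0.9]
width: 0.999
t 10.70 c 175.9 h 69.3 w 1.0 tilt 30.0 yerr 0.004 F [ 0.  -0.9 -0.9] q [-0.4   0.57  0.06 -0.9  -1.66  0.65]
t: 11.7
tcp_pos: [544.7, -61.7, 149.3]
eef_rot: [-1.627, 1.554, 0.942]
force: [0.8, -0.7, -0.4]
width: 0.997
t 11.70 c 182.8 h 49.3 w 1.0 tilt 30.0 yerr 0.004 F [ 0.8 -0.7 -0.4] q [-0.41  0.6   0.06 -0.89 -1.64  0.68]
```

View pics/j.png

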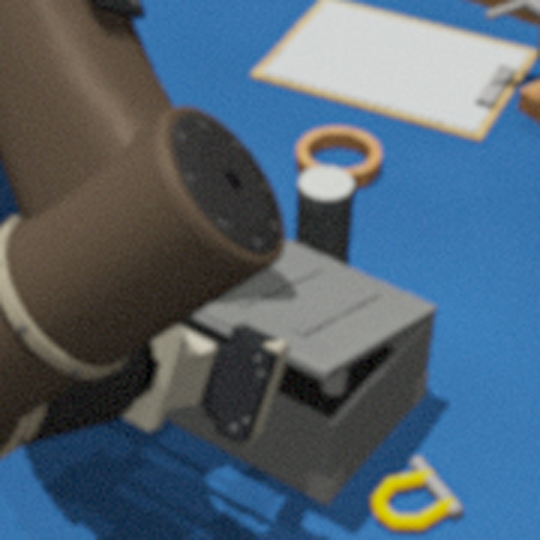

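θ≈0.36 and the lid is following the fingers. I'll continue.

```bash
python3 -m pendant '0.0032 0 0.0006 0 0 0 1;0.0065 0 0.0013 0 0 0 1;0.0098 0 0.0019 0 0 0 1;0.013 0 0.0026 0 0 0 1;0.0162 0 0.0032 0 0 0 1;0.0195 0 0.0038 0 0 0 1;0.0228 0 0.0045 0 0 0 1;0.026 0 0.0051 0 0 0 1'; python3 -c "
from h import *
show()"
python3 -m pendant '0.0032 0 0.0004 0 0 0 1;0.0065 0 0.0009 0 0 0 1;0.0098 0 0.0014 0 0 0 1;0.013 0 0.0018 0 0 0 1;0.0162 0 0.0022 0 0 0 1;0.0195 0 0.0027 0 0 0 1;0.0228 0 0.0032 0 0 0 1;0.026 0 0.0036 0 0 0 1'; python3 - <<'E'
from h import *
np.set_printoptions(precision=4,suppress=True)
show()
S=vision.read_camera("scene")
a=S["color"][120:300,240:420]; cv2.imwrite("pics/k.png",cv2.resize(a,(540,540),interpolation=cv2.INTER_CUBIC))
for th in (.3,.2,.1,.05,0):
    L=HG-u*200*np.cos(th)+Z*200*np.sin(th); print(th,project(S,[L-110*v,L+110*v]).ravel())
E
```

```text
t: 12.75
tcp_pos: [544.9, -68.5, 129.2]
eef_rot: [-1.626, 1.554, 0.942]
force: [-0.2, -0.1, -1.3]
width: 1.001
t 12.75 c 189.7 h 29.2 w 1.1 tilt 30.0 yerr 0.004 F [-0.2 -0.1 -1.3] q [-0.42  0.63  0.06 -0.89 -1.63  0.71]
t: 13.75
tcp_pos: [545.2, -76.4, 109.8]
eef_rot: [-1.626, 1.554, 0.942]
force: [0.2, 0.8, -1.1]
width: 1.0
t 13.75 c 197.6 h 9.8 w 1.2 tilt 30.0 yerr 0.004 F [ 0.2  0.8 -1.1] q [-0.42  0.66  0.06 -0.88 -1.61  0.74]
0.3 [346.8694 249.004  275.0507 213.6845]
0.2 [345.3369 255.9365 274.2496 220.3945]
0.1 [344.2685 262.3817 273.9487 226.7   ]
0.05 [343.9088 265.3986 273.9829 229.6783]
0 [343.6645 268.2679 274.1377 232.5295]
```

View pics/k.png

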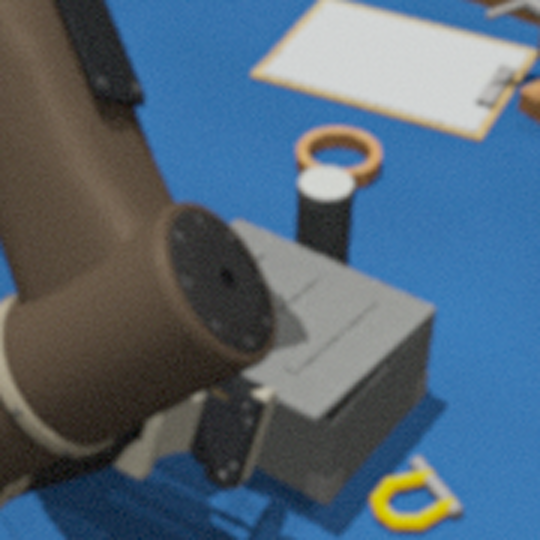

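θ≈0.13. The finish will be slower.

```bash
python3 -m pendant '0.0025 0 0.0003 0 0 0 1;0.005 0 0.0006 0 0 0 1;0.0075 0 0.0009 0 0 0 1;0.01 0 0.0012 0 0 0 1;0.0125 0 0.0015 0 0 0 1;0.015 0 0.0018 0 0 0 1;0.0175 0 0.002 0 0 0 1;0.02 0 0.0023 0 0 0 1'; python3 - <<'E'
from h import *
np.set_printoptions(precision=4,suppress=True)
show()
S=vision.read_camera("scene")
a=S["color"][120:300,240:420]; cv2.imwrite("pics/l.png",cv2.resize(a,(540,540),interpolation=cv2.INTER_CUBIC))
E
```

```text
t: 14.8
tcp_pos: [545.5, -82.8, 95.1]
eef_rot: [-1.626, 1.554, 0.942]
force: [0.6, 0.3, -1.4]
width: 1.001
t 14.80 c 204.0 h -4.9 w 1.3 tilt 30.0 yerr 0.004 F [ 0.6  0.3 -1.4] q [-0.43  0.69  0.07 -0.88 -1.61  0.76]
```

View pics/l.png

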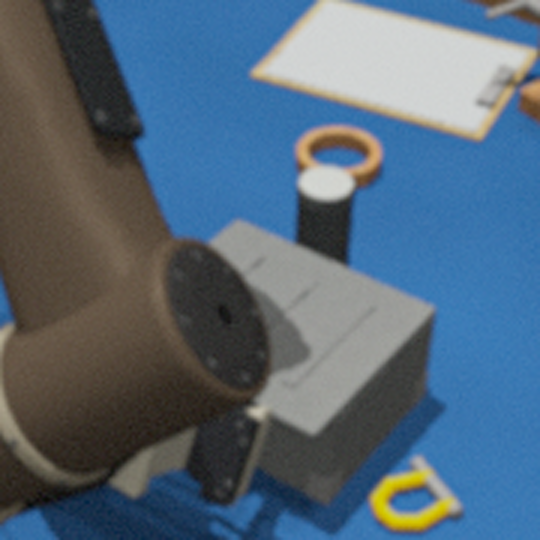

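```bash
python3 -m pendant '0.0018 0 0.0006 0 0 0 1;0.0036 0 0.0013 0 0 0 1;0.0054 0 0.002 0 0 0 1;0.0072 0 0.0026 0 0 0 1;0.009 0 0.0033 0 0 0 1;0.0108 0 0.004 0 0 0 1;0.0126 0 0.0046 0 0 0 1;0.0143 0 0.0053 0 0 0 1'; python3 - <<'E'
from h import *
show()
S=vision.read_camera("scene")
a=S["color"][120:300,240:420]; cv2.imwrite("pics/m.png",cv2.resize(a,(540,540),interpolation=cv2.INTER_CUBIC))
E
```

```text
t: 15.85
tcp_pos: [545.6, -84.8, 83.1]
eef_rot: [-1.626, 1.554, 0.942]
force: [0.7, -0.5, -0.8]
width: 1.001
t 15.85 c 206.0 h -16.9 w 1.3 tilt 30.0 yerr 0.004 F [ 0.7 -0.5 -0.8] q [-0.43  0.71  0.07 -0.87 -1.6   0.78]
```

View pics/m.png

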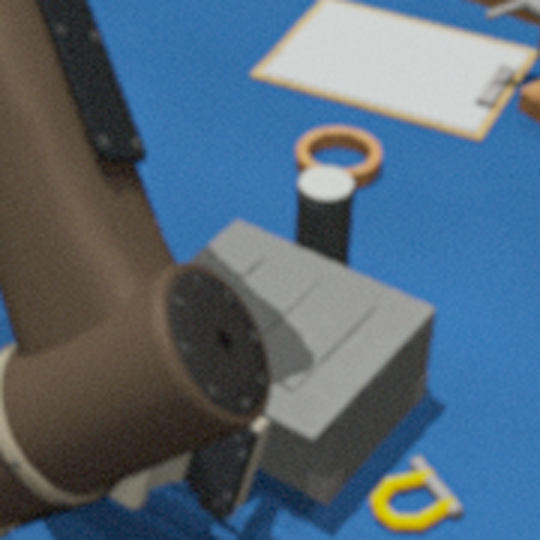

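```bash
python3 -m pendant '0.0018 0 0.0004 0 0 0 1;0.0036 0 0.0008 0 0 0 1;0.0054 0 0.0012 0 0 0 1;0.0072 0 0.0016 0 0 0 1;0.009 0 0.002 0 0 0 1;0.0108 0 0.0024 0 0 0 1;0.0126 0 0.0028 0 0 0 1;0.0143 0 0.0032 0 0 0 1'; python3 - <<'E'
from h import *
show()
S=vision.read_camera("scene")
a=S["color"][120:300,240:420]; cv2.imwrite("pics/n.png",cv2.resize(a,(540,540),interpolation=cv2.INTER_CUBIC))
b=cv2.imread("pics/m.png");d=cv2.absdiff(cv2.imread("pics/n.png"),b); cv2.imwrite("pics/nd.png",np.clip(d.astype(int)*3,0,255).astype(np.uint8))
L=HG-u*200; 
for hh in (0,10): print(project(S,[L-110*v+hh*Z]))
E
```

```text
t: 16.9
tcp_pos: [545.7, -88.3, 71.9]
eef_rot: [-1.626, 1.554, 0.942]
force: [0.1, -0.0, 0.1]
width: 0.999
t 16.90 c 209.5 h -28.1 w 1.3 tilt 30.0 yerr 0.004 F [ 0.1 -0.   0.1] q [-0.44  0.72  0.07 -0.87 -1.59  0.79]
[[343.66447075 268.26793769]]
[[343.85255437 265.45784658]]
```

View pics/n.png

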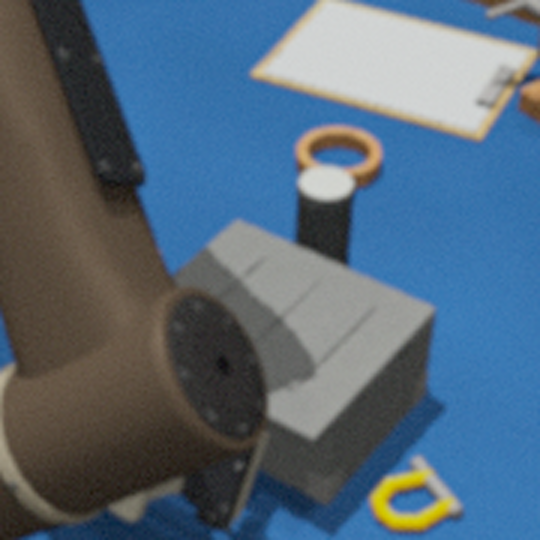

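View pics/nd.png

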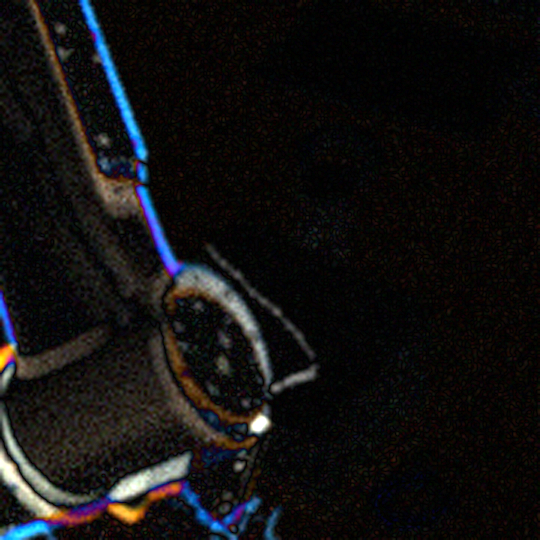

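The lid didn't move while the fingers dropped another 11 mm, and its top corner sits at the predicted shut position (344,266), so it is shut and free. I'll draw the fingers away.

```bash
python3 -m pendant '0.006 0 -0.01 0 0 0 1;0.014 0 -0.024 0 0 0 1;0.025 0 -0.043 0 0 0 1;0.037 0 -0.064 0 0 0 1;0.05 0 -0.086 0 0 0 1;0.0625 0 -0.108 0 0 0 1;0.0625 0 -0.108 0 0 0 1;0.0625 0 -0.108 0 0 0 1' && python3 -m pendant '-0.02 0 -0.02 0 0 0 1;-0.045 0 -0.045 0 0 0 1;-0.07 0 -0.07 0 0 0 1;-0.09 0 -0.09 0 0 0 1;-0.09 0 -0.09 0 0 0 1;-0.09 0 -0.09 0 0 0 1;-0.09 0 -0.09 0 0 0 1;-0.09 0 -0.09 0 0 0 1'; python3 - <<'E'
from h import *
show()
for n in ["scene","top"]: cv2.imwrite(f"pics/z_{n}.png",vision.read_camera(n)["color"])
E
```

```text
t: 17.95
tcp_pos: [550.3, -188.1, 71.8]
eef_rot: [-1.626, 1.554, 0.942]
force: [-0.5, -0.7, -1.2]
width: 1.001
t: 18.95
tcp_pos: [551.7, -214.0, 169.5]
eef_rot: [-1.626, 1.554, 0.944]
force: [0.2, 1.4, -0.6]
width: 0.997
t 18.95 c 335.3 h 69.5 w 1.6 tilt 30.0 yerr 0.005 F [ 0.2  1.4 -0.6] q [-0.58  0.7   0.3  -0.82 -1.85  0.68]
```

View pics/z_scene.png

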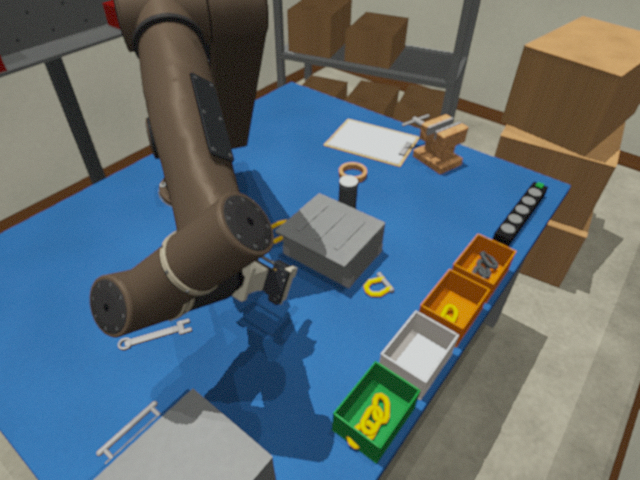

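View pics/z_top.png

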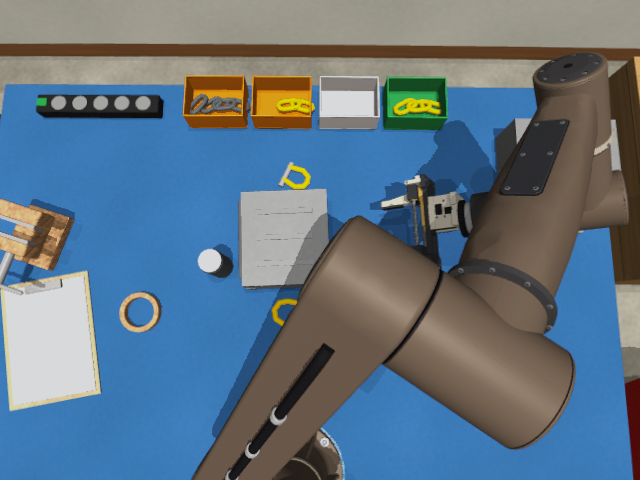

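The top view shows the lid shut flat over the case (240–328, 190–287), the fingers clear at (400,200), and the can, tape, shackle and wrench where they were. Handing in.

```bash
python3 -c "
from h import *
print(env.job_done()); show()"
```

```text
the job is handed in; nothing more can be done
None
the job is handed in; nothing more can be done
```

The case is shut, and I handed the job in at about 19 s of the 64 s allowed.

- **Tip:** from behind, the fingers tipped the lid from about 1.28 to 0.95 rad, with about 1 to 1.5 N on the tool. I then withdrew over the top, and the lid sank by itself untouched to about 0.73 rad.
- **Catch:** the fingers slid under it from the front, caught it at about 0.5 rad and held it for half a second.
- **Lower:** they let it down at roughly 0.1 rad/s, reading 1 to 3 N, near the sensor's noise of about 1 N.

**Last checks:**
- The lid did not move while the fingers dropped another 11 mm, and its corner was within a pixel of the predicted shut position.
- The fingers are clear, and the remaining force reading is only noise.
- The shackle, can, tape roll and wrench look unmoved.
- The arm partly hides the master link, but the part that shows is in place.
- The chain link and load pin can't be seen under the shut lid. They looked in place in the last view that showed each; the fingers never went near them.

**One disagreement:** the camera put the lid angle about 0.03 rad higher than the finger position implied during lowering. I allowed for this by lowering the fingers further before drawing them away.

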